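# Change the foil roll in the kitchen dispenser

### The arm

A 6-joint arm with a two-finger parallel gripper is mounted at the origin on a cart in front of the work surface, level with it; the furniture and walls round the work are solid. World frame = base frame: x ahead of the robot, y to its left, z up, the work surface at z = 0. Lengths are in m, angles in degrees, forces in N, time in s.
With the tool pointing down it reaches from about 0.25 to 0.725 m from the base axis. Payload 9.7 kg.
Tool frame: the origin (TCP) lies at the very end of the fingers, on their centre line; the grasp point (between the pads) lies 19 mm behind it; z points along the fingers, y is the line along which they close (so a half turn about z gives the same grasp; the last joint's range is limited). The gripper opens to 85 mm and grips with 20 to 120 N. Pads are 22 mm wide; open, the fingers measure 114 mm over their backs; the gripper's body (76 mm by 85 mm) begins 54 mm behind the grasp point. The pads swing forward as they close: fully open they stand 13 mm farther back than shut.
Start: joints at [75.344, 4.979, 10.078, 95.1, 0, 90], TCP at [0.139, 0.532, 0.231] pointing down, gripper open.
Joint ranges: [-179.16, 179.16], [-48.56, 103.87], [-65.8, 70.77], [-126.05, 130.52], [-82.76, 87.17], [-180, 180]. Speed limits (degrees/s): [127.2, 127.2, 147.25, 180, 180, 180].

### API

Orientations are given as [roll, pitch, yaw] about the fixed x, y, z axes, in that order (R = Rz(yaw) Ry(pitch) Rx(roll)).
In Python, from workcell import bot gives the robot as it stands.
- The arm moves only by the tool arm_command, never from a script. Its argument "series" is a list of rows, each a list of 4 numbers: the shift along the tool's x, y, z in m, then the turn about the tool's z in rad. A call has exactly 5 rows; each row is the pose to reach, as a shift and turn from the pose commanded when the call began, along the tool's axes at that moment; what a row does not reach only later rows make up. A row lasts 1/10 s, in which the tool goes at most 50 mm and 8.59 degrees, less where a joint would pass 70% of its speed; a pose out of reach is approached as far as the arm can. A call with a gripper value outside its range is refused whole. "hand" is the finger opening in m, from 0 to 0.0854, set as the call begins (left out, the last holds). The fingers move at their own pace and stop on an object; "grip_force" is the grip in N (left out, the last holds). Time passes only in rows, so rows that repeat a pose let the fingers close, or fill a call up. It gives the time, the measured TCP pose, the force, the opening and the grip force at its end, in the units of the state.
- bot.get_obs(): the state, without advancing time (a new reading comes with each control period).
- bot.camera(name): name is "side" or "top" or "wrist"; returns a dict with "color" (420x560x3 uint8, blue, green, red), "camera_matrix" (3x3 intrinsics, pixels), "xyz" and "orientation" of the camera in the world; the wrist camera has in their place "T_tool_cam" (4x4, takes a point from camera to tool coordinates, whose origin is the TCP and whose axes are the flange's). Camera axes: x right, y up, looking along -z (the intrinsics and any distortion apply to the point x, -y, -z); pixel columns grow to the right and rows downward; lengths in m; the calibration is good to about 2 mm. A picture is of the moment at which its call begins: read the wrist's pose just before it. There is no depth.
- bot.job_done(): hands the job in; it is judged then, once.
Trained networks look in the newest picture that a camera, given by its name, has taken for a name from the list of things; names that differ only in an ending like _2 or _b are one class to them, and where a whole thing is asked for, a point or a joint stands for the part that bears it (a point fixed in the world has none). Each returns a list of dicts, best first, with "confidence" (0 to 1); they miss things now and then, are a little off and sometimes report something else, mostly with a low value. They report only what shows in the picture. A call takes as long as a camera call.
- bot.find_in(camera, target): "location" ([column, row] in pixels, amid what is visible of it).
- bot.mark_of(camera, target): "location" ([column, row] in pixels: a listed point, or the origin of a listed thing).
The state is a dict: "time": time; "q": joint angles; "qd": joint speeds; "joint_efforts": joint torques, N m; "ee_pos": TCP position; "tcp_rot": TCP orientation; "wrist_force": force on the tool from outside, world axes, zero at the start; "torque": the same for the moment, N m; "opening": finger opening in m; "grasp_force": force on a finger pad.
Only numpy, scipy, OpenCV 4.12 (cv2) and the standard library are available. Lean on these libraries where they do the work, as an engineer would, in place of code of your own. Each camera call takes 0.05 s, during which the arm holds its last target. There are 200 camera calls.

### The job

Change the foil roll: draw the dispenser's sliding tailstock back, take out the spent cardboard core and put it in the waste-paper box. Set the new roll of foil between the two cones and slide the tailstock home until both cones sit fully in the roll's core and it hangs centred on them, clear of the cradle, then fold the red clamp lever down flat. Leave the other things on the table alone.

Things in the scene. Friction and masses are not known exactly. Their poses are not given: they have to be found in the camera images.
- dispenser: Foil dispenser, fixed: steel base 112 x 345 mm, top 12 mm over the table. Origin on the table right under the middle of a seated roll; y axis along the roll axis towards the fixed head cone; -x is its front (tear-off edge 56 mm before the axis, up to z = 41 mm), facing the robot. Head bracket behind the fixed cone: 56 mm wide, y = 108 to 122 mm, up to z = 110 mm.
- head_tip (a point): Centre of the tip face of the fixed white head cone, which points along the dispenser's -y. Both cones lie on one axis along y, 80 mm over the table: radius 9 mm at the tip, 17 mm at the root, 20 mm long, so that a core goes about 15 mm onto each.
- seat (a point): Midpoint between the cones, 80 mm over the table, where the seated roll's centre lies; axes as the dispenser's. Two V forks (y = +-56 mm, 10 mm thick, within 32 mm of the axis) form a cradle: a new roll let go rests in it 3.5 mm below the cone axis, an empty core about 13 mm below. Between the forks (45 mm either side of here) fingers have room down to z = 15 mm.
- tail_tip (a point): Centre of the tip face of the sliding tail cone, which points along the dispenser's +y; 168 mm from head_tip when the tailstock joint reads 0.
- tail_grip (a point): Middle of the red finger grip on top of the tailstock, 126 mm over the table: an upright block 18 mm across x, 32 mm along y (dispenser axes), reaching 16 mm above and 20 mm below this point. Pinch it from above across x, push or pull along y.
- tailstock (a joint): Slide of the tailstock, m, 0 to 0.055: grows as it is drawn back along the dispenser's -y. Stays where it is left (about 5 N to slide it). Reads about 0.009 with a core or roll tight between the cones; from about 0.023 the tail cone is clear of a seated core; at 0.055 the cone tips are 223 mm apart.
- lever (a joint): Clamp lever on the front (-x) side of the tailstock, rad: 0 = folded down level, pointing to the dispenser's -x (clamped); raised 0.7 to 0.9 at first, 1.0 at most. Hinge along y, 55 mm over the table, 38 mm before the cone axis, 42 mm behind tail_tip. Stays where it is left; 3 to 8 N on the pad press it down; over the last 15 degrees its cam grips the rail and holds the tailstock.
- lever_pad (a point): Middle of the upper face of the lever's red finger pad (34 mm long, 20 mm wide along y), 55 mm from the hinge; z axis square to the pad. Folded down it is 61 mm over the table.
- core: Spent core: empty brown cardboard tube, 36 mm outside, 30 mm inside, 206 mm long, 50 g. Origin at its centre, y axis along the tube. Starts held between the dispenser's cones.
- roll: New roll of aluminium foil with a blue paper band: 50 mm thick, on a cardboard core 30 mm inside and 206 mm long (3 mm past the foil at each end), about 0.3 kg. Origin at its centre, y axis along the roll; both ends alike. Lies on the table to one side of the dispenser.
- waste_box: Open cardboard box for waste paper, fixed: 235 (x) x 150 (y) x 50 mm high, walls and floor 4 mm. Origin under its middle on the table. Stands on the other side of the dispenser.
- mug: white mug with diamond pattern, 90 mm high; leave alone. Origin at its foot.
- tin: food tin with tomatoes pictured, 75 mm across, 58 mm high; leave alone. Origin at its foot.
- onion: red onion, 67 mm; leave alone. Origin at its foot.
- garlic_a: garlic bulb, 58 mm; leave alone. Origin at its foot.

How it is judged:
By the outcome, as a careful person would: the job done as asked, in the order asked, and still so for the second after the job is handed in, with the robot touching nothing.
It also fails if it takes over 72 s, if anything falls off the work surface, if the arm or the gripper's body presses on something with over 40 N, if the wrist force passes 120 N, or if a joint passes its speed limit or range.

## Working session

There is one attempt and no reset: what is moved stays moved. The work goes in short steps, Python scripts to look and compute and a tool call to move; the robot and the scene stay as the last step left them, time stands still between calls to the robot, and variables do not carry over. Pictures are saved under pics/ and viewed, at most 12 in all, crops included, and the job is handed in when it is done.

Besides the shell and the picture viewer there is one more tool, called after "Request:" by a JSON object that holds its "api" and its "payload", one argument or row to a line. arm_command: Moves the arm, as the interface text tells. Its arguments: {"type":"object","properties":{"series":{"type":"array"},"hand":{"type":"number"},"grip_force":{"type":"number"}},"required":["series"]}

```bash
mkdir -p pics; ls
cat > h.py <<'E'
import numpy as np, cv2
from scipy.spatial.transform import Rotation as R
from workcell import bot
def cam(name):
    o=bot.get_obs(); c=bot.camera(name)
    K=np.array(c["camera_matrix"])
    if "T_tool_cam" in c:
        T=np.eye(4);T[:3,:3]=R.from_euler('xyz',o["tcp_rot"],degrees=True).as_matrix();T[:3,3]=o["ee_pos"]
        T=T@np.array(c["T_tool_cam"])
    else:
        T=np.eye(4);T[:3,3]=c["xyz"]
        q=np.array(c["orientation"],float)
        T[:3,:3]=q if q.shape==(3,3) else R.from_euler('xyz',q,degrees=True).as_matrix()
    return c,K,T
def ray(K,T,px):
    d=np.linalg.inv(K)@np.array([px[0],px[1],1.]); d=T[:3,:3]@(d*[1,-1,-1]); return T[:3,3],d/np.linalg.norm(d)
def at_z(K,T,px,z):
    o,d=ray(K,T,px); return o+d*(z-o[2])/d[2]
def tri(rays):
    A=sum(np.eye(3)-np.outer(d,d) for o,d in rays); b=sum((np.eye(3)-np.outer(d,d))@o for o,d in rays)
    return np.linalg.solve(A,b)
def proj(K,T,p):
    x=T[:3,:3].T@(np.array(p)-T[:3,3])*[1,-1,-1]; x=K@x; return x[:2]/x[2]
E
python3 - <<'E'
from h import *
print(bot.get_obs())
C={}
for n in("top","side"):
    c,K,T=cam(n);C[n]=(K,T);cv2.imwrite(f"pics/{n}0.png",c["color"]);print(n,{k:v for k,v in c.items() if k!="color"})
Z=dict(head_tip=.08,seat=.08,tail_tip=.08,tail_grip=.126,lever_pad=None,core=.08,roll=.025,waste_box=0,dispenser=0,mug=0,tin=0,onion=0,garlic_a=0)
for t,z in Z.items():
    rs=[];s=t
    for n in C:
        m=bot.mark_of(n,t)
        if m:
            rs.append(ray(*C[n],m[0]["location"])); s+=f" {n} {np.round(m[0]['location'])} {m[0]['confidence']:.2f}"
            if z is not None: s+=f" {np.round(at_z(*C[n],m[0]['location'],z),3)}"
    if len(rs)==2:s+=f" TRI {np.round(tri(rs),3)}"
    print(s)
E
```

```text
pics
{'time': 0.0, 'q': array([7.53465453e+01, 5.00982856e+00, 1.00342625e+01, 9.51017332e+01,
       7.44145132e-04, 9.00006630e+01]), 'qd': array([ 0.0115685 ,  0.07379622,  0.00183536,  0.01004605,  0.03422593,
       -0.08646871]), 'joint_efforts': array([-2.16077278e-03, -5.20399475e+01,  4.64790487e+01,  1.67140405e-02,
       -2.18649216e-04,  6.56301978e-06]), 'ee_pos': array([0.13906822, 0.53187104, 0.23059358]), 'tcp_rot': array([-1.79922701e+02, -7.43249986e-04,  1.65345881e+02]), 'wrist_force': array([ 0.30162137, -0.19379229,  0.844503  ]), 'torque': array([ 0.02579171, -0.04079168,  0.03662689]), 'grasp_force': 0.0, 'opening': 0.08514907304968079}
top {'camera_matrix': array([[417.08751376,   0.        , 276.98876398],
       [  0.        , 417.08751376, 215.59744554],
       [  0.        ,   0.        ,   1.        ]]), 'xyz': array([0.46468842, 0.01474379, 1.07810797]), 'orientation': array([ 5.88982411e+00,  1.73345621e-02, -9.10793515e+01])}
side {'camera_matrix': array([[494.88231126,   0.        , 273.926234  ],
       [  0.        , 494.88231126, 209.14497638],
 
[... 913 characters left out ...]
[155. 224.] 0.84 [0.561 0.329 0.   ] side [212. 182.] 0.92 [0.565 0.336 0.   ] TRI [0.561 0.327 0.007]
dispenser top [280. 221.] 0.70 [0.561 0.005 0.   ] side [259. 236.] 0.81 [0.557 0.013 0.   ] TRI [0.558 0.007 0.006]
mug top [278. 217.] 0.74 [0.572 0.011 0.   ] side [286. 209.] 0.72 [0.698 0.073 0.   ] TRI [ 0.596 -0.008  0.097]
tin top [304. 169.] 0.67 [ 0.697 -0.06   0.   ] side [312. 234.] 0.68 [ 0.697 -0.068  0.   ] TRI [ 0.701 -0.061 -0.008]
onion top [383. 153.] 0.71 [ 0.737 -0.27   0.   ] side [369. 269.] 0.73 [ 0.744 -0.274  0.   ] TRI [ 0.741 -0.272 -0.001]
garlic_a top [352. 169.] 0.94 [ 0.696 -0.187  0.   ] side [338. 259.] 0.58 [ 0.697 -0.196  0.   ] TRI [ 0.7   -0.189 -0.008]
```

```bash
python3 -c "
import cv2
for n in('top','side'):
    a=cv2.imread(f'pics/{n}0.png')
    if n=='top': a=a[110:320,100:470]
    else: a=a[110:380,130:480]
    cv2.imwrite(f'pics/{n}0c.png',cv2.resize(a,None,fx=2,fy=2,interpolation=cv2.INTER_CUBIC))"
```

```text
(no output)
```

View pics/top0c.png

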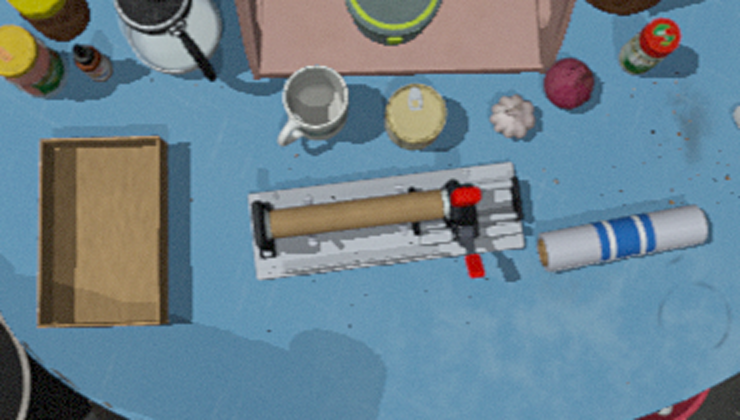

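View pics/side0c.png

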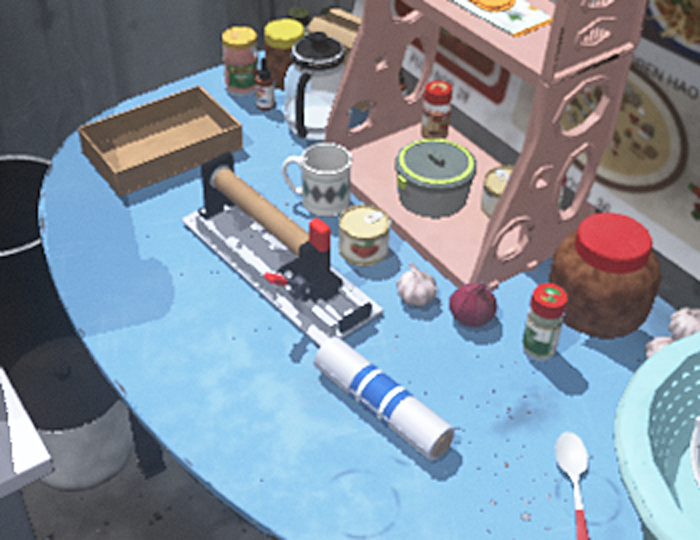

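The top crop shows the box at the left, the dispenser in the middle with its head on the left, and the roll at the right with ends at full-frame (371,236) and (452,222). The raised lever is at the front of the tailstock. Dispenser yaw is about 6.5°. I'll move to a viewpoint above it.

Request:
{"api": "arm_command", "payload": {
  "series": [
    [-0.038,-0.031,0,0.15],
    [-0.076,-0.062,0,0.3],
    [-0.114,-0.093,0,0.45],
    [-0.152,-0.124,0,0.6],
    [-0.19,-0.155,0,0.75]
  ],
  "hand": 0.0854
}}

```text
time: 1.9
ee_pos: [0.2844, 0.3325, 0.2314]
tcp_rot: [180.0, -0.0, 122.1]
wrist_force: [1.2, 0.6, 0.3]
opening: 0.0856
grasp_force: 0.0
```

Request:
{"api": "arm_command", "payload": {
  "series": [
    [-0.047,-0.001,-0.006,0.15],
    [-0.095,-0.002,-0.012,0.3],
    [-0.143,-0.003,-0.018,0.45],
    [-0.191,-0.004,-0.024,0.45],
    [-0.239,-0.004,-0.03,0.45]
  ]
}}

```text
time: 2.4
ee_pos: [0.4089, 0.1282, 0.2619]
tcp_rot: [179.9, -0.0, 96.6]
wrist_force: [0.6, 0.6, 0.7]
opening: 0.0853
grasp_force: 0.0
```

Request:
{"api": "arm_command", "payload": {
  "series": [
    [-0.046,0.019,-0.002,0],
    [-0.092,0.038,-0.004,0],
    [-0.138,0.057,-0.006,0],
    [-0.184,0.076,-0.008,0],
    [-0.23,0.095,-0.008,0]
  ]
}}

```text
time: 2.9
ee_pos: [0.5298, -0.0897, 0.2697]
tcp_rot: [179.9, 0.0, 96.6]
wrist_force: [1.5, 1.4, 0.4]
opening: 0.0852
grasp_force: 0.0
```

Run:
```python
from h import *
c,K,T=cam("wrist");cv2.imwrite("pics/w1.png",c["color"])
print(np.round(T,3).tolist(),K[0])
for t,z in dict(head_tip=.08,seat=.08,tail_tip=.08,tail_grip=.126,lever_pad=.09,core=.08).items():
    m=bot.mark_of("wrist",t)
    if m:print(t,np.round(m[0]['location']),round(m[0]['confidence'],2),np.round(at_z(K,T,m[0]['location'],z),4))
```

```text
[[0.993, -0.109, -0.034, 0.522], [0.115, 0.949, 0.294, -0.015], [0.0, -0.296, 0.955, 0.412], [0.0, 0.0, 0.0, 1.0]] [377.76542511   0.         282.12509507]
tail_tip [328.  68.] 0.23 [0.5581 0.0054 0.08  ]
tail_grip [336. 226.] 0.82 [ 0.5771 -0.1161  0.126 ]
lever_pad [247. 216.] 0.56 [ 0.5027 -0.1287  0.09  ]
core [337.  58.] 0.72 [0.5641 0.0138 0.08  ]
```

View pics/w1.png

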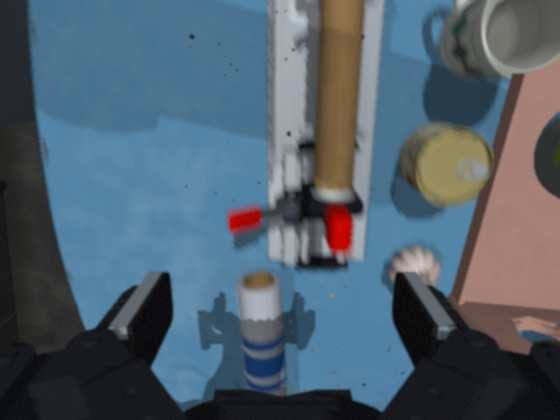

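The wrist view shows the core's centre line running from (343,0) to (335,185). The red grip is around (339,228), the lever pad at (245,220), and the roll's near end at (260,288).

Run:
```python
from h import *
c=cv2.imread("pics/w1.png");K=np.array([[377.765,0,282.125],[0,377.765,210],[0,0,1]])
T=np.array([[0.993,-0.109,-0.034,0.522],[0.115,0.949,0.294,-0.015],[0,-0.296,0.955,0.412],[0,0,0,1]])
hsv=cv2.cvtColor(c,cv2.COLOR_BGR2HSV)
a=at_z(K,T,(343,0),.08);b=at_z(K,T,(335,185),.08);print(a,b,np.degrees(np.arctan2(-(a-b)[0],(a-b)[1])))
red=((hsv[...,0]<8)|(hsv[...,0]>172))&(hsv[...,1]>180)&(hsv[...,2]>90)
n,l,s,ce=cv2.connectedComponentsWithStats(red.astype('uint8'))
for i in range(1,n):
    if s[i,4]>80:
        print(s[i],ce[i],cv2.minAreaRect(cv2.findNonZero((l==i).astype('uint8'))),[np.round(at_z(K,T,ce[i],z),4) for z in(.142,.126,.09)])
# roll in top image
t=cv2.imread("pics/top0.png");Kt=np.array([[417.0875,0,276.9888],[0,417.0875,215.5974],[0,0,1]])
Tt=np.eye(4);Tt[:3,:3]=R.from_euler('xyz',[5.88982,.01733,-91.07935],degrees=True).as_matrix();Tt[:3,3]=[.46469,.01474,1.07811]
h=cv2.cvtColor(t,cv2.COLOR_BGR2HSV);w=(h[...,1]<70)&(h[...,2]>110)
w[:, :365]=0;w[:205]=0;w[250:]=0;w[:,465:]=0
n,l,s,ce=cv2.connectedComponentsWithStats(cv2.morphologyEx(w.astype('uint8'),cv2.MORPH_CLOSE,np.ones((15,25))))
i=1+np.argmax(s[1:,4]);rect=cv2.minAreaRect(cv2.findNonZero((l==i).astype('uint8')));print(rect)
bp=cv2.boxPoints(rect);P=[at_z(Kt,Tt,p,.025) for p in bp];print(np.round(P,3).tolist(),np.mean(P,0))
```

```text
[0.56156667 0.05975453 0.08      ] [ 0.57847223 -0.08827523  0.08      ] 6.515166105952959
[327 205  25  47 973] [338.40184995 227.24049332] ((339.0, 228.0), (46.0, 24.0), 90.0) [array([ 0.5756, -0.1068,  0.142 ]), array([ 0.5788, -0.1123,  0.126 ]), array([ 0.5859, -0.1245,  0.09  ])]
[230 210  31  20 424] [244.64150943 219.53537736] ((244.96627807617188, 219.85391235351562), (14.391010284423828, 32.829490661621094), 77.00537872314453) [array([ 0.5044, -0.1089,  0.142 ]), array([ 0.5034, -0.1144,  0.126 ]), array([ 0.501 , -0.1269,  0.09  ])]
((410.46942138671875, 226.83920288085938), (23.903568267822266, 86.11834716796875), 79.2156982421875)
[[0.55, -0.212, 0.025], [0.587, -0.429, 0.025], [0.527, -0.436, 0.025], [0.49, -0.221, 0.025]] [ 0.53846473 -0.32443196  0.025     ]
```

Request:
{"api": "arm_command", "payload": {
  "series": [
    [-0.016,0.028,0.035,0],
    [-0.027,0.046,0.075,0],
    [-0.027,0.046,0.115,0],
    [-0.027,0.046,0.145,0],
    [-0.027,0.046,0.157,0]
  ],
  "hand": 0.055
}}

```text
time: 3.75
ee_pos: [0.5764, -0.1075, 0.1095]
tcp_rot: [-179.8, -0.1, 96.7]
wrist_force: [-0.0, -0.3, 0.4]
opening: 0.0548
grasp_force: 0.0
```

Request:
{"api": "arm_command", "payload": {
  "series": [
    [0,0,0,0],
    [0,0,0,0],
    [0,0,0,0],
    [0,0,0,0],
    [0,0,0,0]
  ],
  "hand": 0.0,
  "grip_force": 30
}}

```text
time: 4.25
ee_pos: [0.5771, -0.109, 0.1149]
tcp_rot: [180.0, 0.0, 96.6]
wrist_force: [-10.2, 2.3, 6.3]
opening: 0.0173
grasp_force: 31.8
```

Request:
{"api": "arm_command", "payload": {
  "series": [
    [-0.01,0,0,0],
    [-0.02,0,0,0],
    [-0.03,0,0,0],
    [-0.04,0,0,0],
    [-0.045,0,0,0]
  ]
}}

```text
time: 4.75
ee_pos: [0.5818, -0.1539, 0.1149]
tcp_rot: [-179.9, -0.0, 96.5]
wrist_force: [-12.9, 4.9, 7.4]
opening: 0.0175
grasp_force: 32.1
```

Request:
{"api": "arm_command", "payload": {
  "series": [
    [0,0,0,0],
    [0,0,0,0],
    [0,0,-0.02,0],
    [0,0,-0.06,0],
    [0,0,-0.1,0]
  ],
  "hand": 0.06
}}

```text
time: 5.25
ee_pos: [0.583, -0.1534, 0.214]
tcp_rot: [180.0, 0.0, 96.6]
wrist_force: [1.0, 0.2, 0.3]
opening: 0.0604
grasp_force: 0.0
```

Request:
{"api": "arm_command", "payload": {
  "series": [
    [0.036,0.0,-0.01,0],
    [0.075,0.001,-0.022,0],
    [0.115,0.002,-0.035,0],
    [0.155,0.002,-0.045,0],
    [0.174,0.002,-0.045,0]
  ]
}}

```text
time: 5.75
ee_pos: [0.5653, 0.0224, 0.2601]
tcp_rot: [179.7, -0.0, 96.7]
wrist_force: [-0.9, -1.0, -0.3]
opening: 0.0602
grasp_force: 0.0
```

Run:
```python
from h import *
c,K,T=cam("wrist");cv2.imwrite("pics/w2.png",c["color"]);np.savez("w2.npz",K=K,T=T)
for t,z in dict(head_tip=.08,seat=.08,core=.067).items():
    m=bot.mark_of("wrist",t)
    if m:print(t,np.round(m[0]['location']),round(m[0]['confidence'],2),np.round(at_z(K,T,m[0]['location'],z),4))
print(bot.get_obs()["ee_pos"])
```

```text
head_tip [362. 340.] 0.38 [ 0.6657 -0.1341  0.08  ]
core [277. 188.] 0.56 [0.5634 0.0096 0.067 ]
[0.56528043 0.019618   0.25789331]
```

View pics/w2.png

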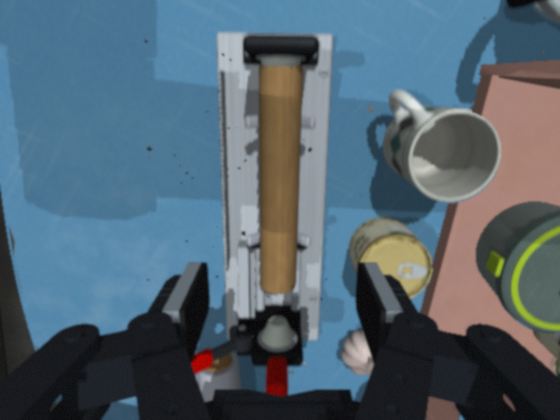

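The core now lies in the cradle, with ends near (281,66) and (279,290). The tail cone is clear of it at (277,335).

Run:
```python
from h import *
f=np.load("w2.npz");K,T=f["K"],f["T"];print(T[:3,3])
for n,p,z in [("headend",(281,66),.085),("tailend",(278,291),.08),("bracket front top",(281,62),.110),("bracket front lo",(281,62),.1),("tailtip",(277,318),.08),("baseTL",(219,34),.012),("baseTR",(331,36),.012)]:
    print(n,np.round(at_z(K,T,p,z),4))
```

```text
[0.55645635 0.09727415 0.40285588]
headend [0.5549 0.1136 0.085 ]
tailend [ 0.5757 -0.0887  0.08  ]
bracket front top [0.5547 0.115  0.11  ]
bracket front lo [0.5546 0.1156 0.1   ]
tailtip [ 0.5781 -0.1186  0.08  ]
baseTL [0.4927 0.1388 0.012 ]
baseTR [0.5986 0.1496 0.012 ]
```

Request:
{"api": "arm_command", "payload": {
  "series": [
    [-0.01,0,0.048,0],
    [-0.01,0,0.097,0],
    [-0.01,0,0.145,0],
    [-0.01,0,0.185,0],
    [-0.01,0,0.208,0]
  ]
}}

```text
time: 6.45
ee_pos: [0.5646, 0.008, 0.0455]
tcp_rot: [-179.8, -0.0, 96.5]
wrist_force: [0.2, -0.6, 0.3]
opening: 0.0597
grasp_force: 0.0
```

Request:
{"api": "arm_command", "payload": {
  "series": [
    [0,0,0,0],
    [0,0,0,0],
    [0,0,0,0],
    [0,0,0,0],
    [0,0,0,0]
  ],
  "hand": 0.02,
  "grip_force": 25
}}

```text
time: 6.95
ee_pos: [0.5667, 0.0087, 0.0507]
tcp_rot: [179.9, 0.1, 96.6]
wrist_force: [-3.6, -4.4, 0.3]
opening: 0.0351
grasp_force: 25.1
```

Request:
{"api": "arm_command", "payload": {
  "series": [
    [-0.008,0,0,0],
    [-0.016,0,0,0],
    [-0.023,0,-0.002,0],
    [-0.023,0,-0.045,0],
    [-0.023,0,-0.09,0]
  ]
}}

```text
time: 7.45
ee_pos: [0.5682, -0.0142, 0.1395]
tcp_rot: [-179.9, -0.0, 96.5]
wrist_force: [0.7, -0.7, 1.3]
opening: 0.0357
grasp_force: 25.6
```

Request:
{"api": "arm_command", "payload": {
  "series": [
    [0.02,0.002,-0.02,-0.15],
    [0.06,0.006,-0.03,-0.3],
    [0.105,0.01,-0.03,-0.45],
    [0.15,0.015,-0.03,-0.6],
    [0.195,0.019,-0.03,-0.75]
  ]
}}

```text
time: 7.95
ee_pos: [0.5658, 0.1837, 0.17]
tcp_rot: [179.9, 0.0, 139.9]
wrist_force: [0.6, 0.2, -0.4]
opening: 0.035
grasp_force: 25.6
```

Request:
{"api": "arm_command", "payload": {
  "series": [
    [0.025,0.028,0,-0.15],
    [0.05,0.055,0,-0.3],
    [0.075,0.082,0,-0.45],
    [0.098,0.109,0,-0.6],
    [0.098,0.109,0,-0.705]
  ]
}}

```text
time: 8.45
ee_pos: [0.5614, 0.3325, 0.1688]
tcp_rot: [179.9, 0.0, -179.5]
wrist_force: [-0.1, -0.5, -0.1]
opening: 0.035
grasp_force: 25.6
```

Run:
```python
from h import *
Kt=np.array([[417.0875,0,276.9888],[0,417.0875,215.5974],[0,0,1]])
Tt=np.eye(4);Tt[:3,:3]=R.from_euler('xyz',[5.88982,.01733,-91.07935],degrees=True).as_matrix();Tt[:3,3]=[.46469,.01474,1.07811]
P=[at_z(Kt,Tt,p,.05) for p in[(120,179),(182.5,179),(182.5,272.5),(119,272.5)]];print(np.round(P,3).tolist(),np.mean(P,0))
```

```text
[[0.67, 0.404, 0.05], [0.667, 0.248, 0.05], [0.435, 0.247, 0.05], [0.438, 0.402, 0.05]] [0.55272457 0.32493762 0.05      ]
```

Request:
{"api": "arm_command", "payload": {
  "series": [
    [0.003,-0.003,0.04,0],
    [0.003,-0.003,0.085,0],
    [0.003,-0.003,0.12,0],
    [0.003,-0.003,0.143,0],
    [0.003,-0.003,0.155,0]
  ]
}}

```text
time: 8.95
ee_pos: [0.558, 0.3251, 0.012]
tcp_rot: [-179.9, -0.1, 179.9]
wrist_force: [0.4, -0.6, -0.4]
opening: 0.0354
grasp_force: 25.6
```

Request:
{"api": "arm_command", "payload": {
  "series": [
    [0,0,0,0],
    [0,0,0,0],
    [0,0,0,0],
    [0,0,-0.03,0],
    [0,0,-0.075,0]
  ],
  "hand": 0.055
}}

```text
time: 9.45
ee_pos: [0.5576, 0.3254, 0.0888]
tcp_rot: [-179.9, -0.2, 180.0]
wrist_force: [0.9, 0.7, 0.4]
opening: 0.0549
grasp_force: 0.0
```

Request:
{"api": "arm_command", "payload": {
  "series": [
    [0,-0.02,-0.04,0.15],
    [0.004,-0.06,-0.065,0.3],
    [0.008,-0.105,-0.085,0.45],
    [0.012,-0.152,-0.1,0.6],
    [0.016,-0.2,-0.11,0.75]
  ],
  "hand": 0.0854
}}

```text
time: 9.95
ee_pos: [0.5426, 0.1247, 0.2025]
tcp_rot: [179.8, 0.1, 136.7]
wrist_force: [1.4, -0.5, 0.2]
opening: 0.0853
grasp_force: 0.0
```

Request:
{"api": "arm_command", "payload": {
  "series": [
    [-0.03,-0.034,-0.012,0.15],
    [-0.061,-0.069,-0.024,0.3],
    [-0.092,-0.103,-0.036,0.45],
    [-0.122,-0.137,-0.048,0.6],
    [-0.153,-0.172,-0.06,0.646]
  ]
}}

```text
time: 10.45
ee_pos: [0.5366, -0.106, 0.2617]
tcp_rot: [179.8, 0.1, 99.7]
wrist_force: [1.6, -0.2, -0.5]
opening: 0.085
grasp_force: 0.0
```

Request:
{"api": "arm_command", "payload": {
  "series": [
    [-0.045,-0.009,0,0],
    [-0.09,-0.018,0,0],
    [-0.135,-0.027,0,0],
    [-0.1715,-0.035,0,0],
    [-0.1715,-0.035,0,0]
  ]
}}

```text
time: 10.95
ee_pos: [0.5315, -0.2833, 0.2599]
tcp_rot: [180.0, 0.1, 99.7]
wrist_force: [0.8, 0.3, 0.1]
opening: 0.0857
grasp_force: 0.0
```

Run:
```python
from h import *
c,K,T=cam("wrist");cv2.imwrite("pics/w3.png",c["color"]);np.savez("w3.npz",K=K,T=T)
print(T[:3,3],bot.get_obs()["ee_pos"])
m=bot.mark_of("wrist","roll")
if m:print(np.round(m[0]['location']),round(m[0]['confidence'],2),np.round(at_z(K,T,m[0]['location'],.025),4))
h=cv2.cvtColor(c["color"],cv2.COLOR_BGR2HSV);cv2.imwrite("pics/w3s.png",h[...,1])
```

```text
[ 0.51915955 -0.20866103  0.40253306] [ 0.53173022 -0.28129406  0.26013677]
[276. 200.] 0.86 [ 0.5323 -0.3202  0.025 ]
```

View pics/w3.png

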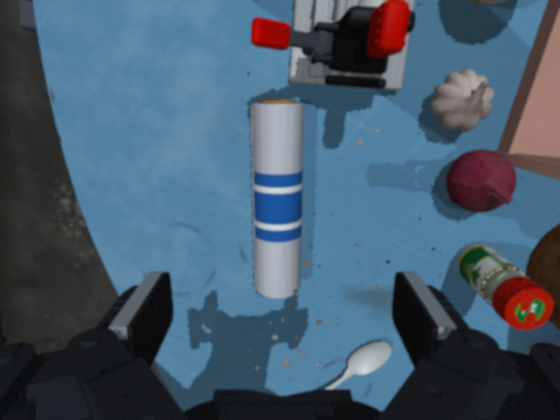

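The roll's axis runs from (277,101) to (277,296), with the band centre at (278,207).

Run:
```python
from h import *
f=np.load("w3.npz");K,T=f["K"],f["T"]
P=[at_z(K,T,p,z) for p,z in[((277,103),.025),((277.5,285),.025),((278,207),.04)]];print(np.round(P,4).tolist())
a,b=P[:2];print(np.degrees(np.arctan2(-(a-b)[0],(a-b)[1])))
for p,z in[((277,103),.048),((277,101),.035),((277,296),.025),((277,296),.035),((277,296),.045)]:print(np.round(at_z(K,T,p,z),4))
```

```text
[[0.5169, -0.2241, 0.025], [0.55, -0.4184, 0.025], [0.5347, -0.3231, 0.04]]
9.665071452532722
[ 0.517  -0.2231  0.048 ]
[ 0.5166 -0.2219  0.035 ]
[ 0.5517 -0.4323  0.025 ]
[ 0.5509 -0.4264  0.035 ]
[ 0.55   -0.4205  0.045 ]
```

Request:
{"api": "arm_command", "payload": {
  "series": [
    [-0.02,-0.002,0.04,0],
    [-0.042,-0.004,0.08,0],
    [-0.042,-0.004,0.125,0],
    [-0.042,-0.004,0.17,0],
    [-0.042,-0.004,0.205,0]
  ]
}}

```text
time: 11.55
ee_pos: [0.5353, -0.3196, 0.0526]
tcp_rot: [-180.0, -0.0, 100.1]
wrist_force: [0.5, -0.5, 0.6]
opening: 0.0854
grasp_force: 0.0
```

Request:
{"api": "arm_command", "payload": {
  "series": [
    [0,0,0.02,0],
    [0,0,0.035,0],
    [0,0,0.046,0],
    [0,0,0.046,0],
    [0,0,0.046,0]
  ]
}}

```text
time: 12.05
ee_pos: [0.5361, -0.3213, 0.0095]
tcp_rot: [179.9, 0.1, 100.0]
wrist_force: [-0.0, -0.1, -0.1]
opening: 0.0851
grasp_force: 0.0
```

Request:
{"api": "arm_command", "payload": {
  "series": [
    [0,0,0,0],
    [0,0,0,0],
    [0,0,0,0],
    [0,0,0,0],
    [0,0,0,0]
  ],
  "hand": 0.035,
  "grip_force": 50
}}

```text
time: 12.55
ee_pos: [0.5358, -0.3215, 0.0094]
tcp_rot: [179.9, 0.1, 100.0]
wrist_force: [-1.0, 0.7, 6.0]
opening: 0.049
grasp_force: 51.2
```

Request:
{"api": "arm_command", "payload": {
  "series": [
    [0,0,-0.03,0],
    [0,0,-0.07,0],
    [0,0,-0.115,0],
    [0,0,-0.16,0],
    [0,0,-0.175,0]
  ]
}}

```text
time: 13.05
ee_pos: [0.5363, -0.3218, 0.1884]
tcp_rot: [179.7, 0.2, 100.0]
wrist_force: [0.3, 0.9, -3.8]
opening: 0.0484
grasp_force: 53.9
```

Run:
```python
from h import *
c,K,T=cam("top");cv2.imwrite("pics/top1.png",c["color"])
cv2.imwrite("pics/top1c.png",cv2.resize(c["color"][175:275,210:420],None,fx=3.8,fy=3.8,interpolation=cv2.INTER_CUBIC))
c2,K2,T2=cam("side")
for t in("head_tip","tail_tip","tail_grip"):
    for n,k,tt in(("top",K,T),("side",K2,T2)):
        m=bot.mark_of(n,t)
        if m:print(t,n,np.round(m[0]['location']),round(m[0]['confidence'],2),np.round(at_z(k,tt,m[0]['location'],.126 if 'grip' in t else .08),4))
print(proj(K,T,(.559,.092,.08)),proj(K,T,(.5826,-.128,.08)),proj(K,T,(.578,-.1186,.08)))
```

```text
head_tip top [238. 221.] 0.85 [0.5568 0.106  0.08  ]
head_tip side [245. 200.] 0.82 [0.5626 0.0973 0.08  ]
tail_tip top [332. 208.] 0.61 [ 0.5848 -0.1191  0.08  ]
tail_tip side [289. 239.] 0.93 [ 0.5766 -0.1191  0.08  ]
tail_grip top [354. 202.] 0.57 [ 0.5903 -0.1647  0.126 ]
[244.23511855 219.78946163] [335.41234644 208.32531188] [331.57500074 210.29426762]
```

View pics/top1c.png

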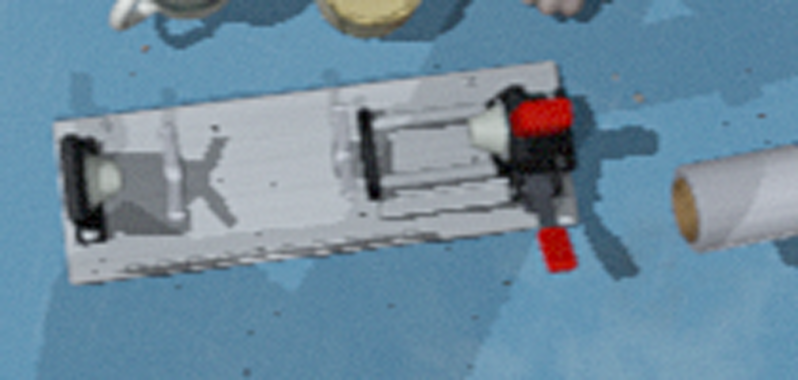

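Head tip is at full-frame (241.6,221.6) and tail tip at (333.9,209.7), so the gap centre is at about (0.569,-0.012). The tailstock is fully back.

Request:
{"api": "arm_command", "payload": {
  "series": [
    [0.035,0.01,0,0.012],
    [0.08,0.023,0,0.024],
    [0.126,0.036,0,0.036],
    [0.172,0.0495,0,0.048],
    [0.218,0.063,0,0.061]
  ]
}}

```text
time: 13.95
ee_pos: [0.5592, -0.0938, 0.1823]
tcp_rot: [-179.9, -0.0, 96.4]
wrist_force: [0.9, -0.1, -3.6]
opening: 0.0486
grasp_force: 53.7
```

Request:
{"api": "arm_command", "payload": {
  "series": [
    [0.03,0.018,0,0],
    [0.06,0.02,0,0],
    [0.083,0.02,0,0],
    [0.083,0.02,0,0],
    [0.083,0.02,0,0]
  ]
}}

```text
time: 14.45
ee_pos: [0.5699, -0.0106, 0.1825]
tcp_rot: [-179.9, 0.0, 96.5]
wrist_force: [-0.4, -0.6, -4.1]
opening: 0.0483
grasp_force: 53.7
```

Run:
```python
from h import *
c,K,T=cam("top");o=bot.get_obs();print(o["ee_pos"],o["tcp_rot"])
cv2.imwrite("pics/top2c.png",cv2.resize(c["color"][165:275,210:420],None,fx=3.8,fy=3.8,interpolation=cv2.INTER_CUBIC))
```

```text
[ 0.57003807 -0.01117605  0.18270943] [-1.79953266e+02  9.88068436e-03  9.64818309e+01]
```

Request:
{"api": "arm_command", "payload": {
  "series": [
    [0.002,-0.001,0.02,0],
    [0.002,-0.001,0.045,0],
    [0.002,-0.001,0.065,0],
    [0.002,-0.001,0.072,0],
    [0.002,-0.001,0.072,0]
  ]
}}

```text
time: 15.0
ee_pos: [0.5684, -0.0098, 0.1103]
tcp_rot: [-179.9, -0.0, 96.4]
wrist_force: [0.4, 0.4, -2.9]
opening: 0.0485
grasp_force: 53.6
```

Run:
```python
from h import *
c,K,T=cam("side");c2,_,_=cam("top")
a=cv2.resize(c["color"][170:270,210:320],(660,600),interpolation=cv2.INTER_CUBIC)[:300+20]
b=cv2.resize(c2["color"][185:245,215:380],None,fx=4,fy=4,interpolation=cv2.INTER_CUBIC)
a=cv2.resize(c["color"][175:255,220:320],None,fx=4,fy=4,interpolation=cv2.INTER_CUBIC)
w=max(a.shape[1],b.shape[1]);p=lambda x:cv2.copyMakeBorder(x,0,0,0,w-x.shape[1],cv2.BORDER_CONSTANT)
cv2.imwrite("pics/chk.png",np.vstack([p(a),p(b)]))
```

```text
(no output)
```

View pics/chk.png

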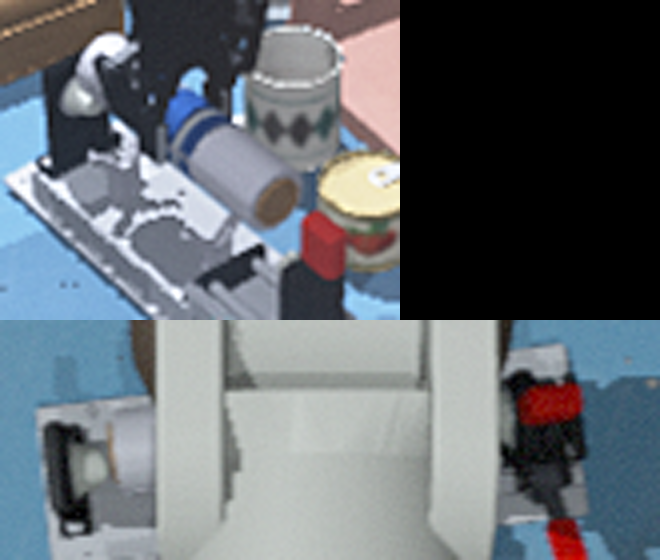

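Run:
```python
from h import *
Kt=np.array([[417.0875,0,276.9888],[0,417.0875,215.5974],[0,0,1]])
Tt=np.eye(4);Tt[:3,:3]=R.from_euler('xyz',[5.88982,.01733,-91.07935],degrees=True).as_matrix();Tt[:3,3]=[.46469,.01474,1.07811]
print(at_z(Kt,Tt,(241.75,217.5),.126),at_z(Kt,Tt,(242,221),.08),at_z(Kt,Tt,(333.9,209.7),.08))
```

```text
[0.56003654 0.09407862 0.126     ] [0.55618213 0.09739713 0.08      ] [ 0.57933648 -0.12425063  0.08      ]
```

Request:
{"api": "arm_command", "payload": {
  "series": [
    [-0.005,-0.001,0,0],
    [-0.005,-0.001,0.012,0],
    [-0.005,-0.001,0.024,0],
    [-0.005,-0.001,0.036,0],
    [-0.005,-0.001,0.044,0]
  ]
}}

```text
time: 15.6
ee_pos: [0.5678, -0.0139, 0.0653]
tcp_rot: [-179.9, -0.0, 96.5]
wrist_force: [0.4, 0.0, -4.2]
opening: 0.0484
grasp_force: 53.7
```

Request:
{"api": "arm_command", "payload": {
  "series": [
    [0.003,0,0,0],
    [0.006,0,0,0],
    [0.009,0,0,0],
    [0.012,0,0,0],
    [0.014,0,0,0]
  ]
}}

```text
time: 16.1
ee_pos: [0.5672, 0.0003, 0.0677]
tcp_rot: [180.0, 0.0, 96.5]
wrist_force: [0.2, -0.2, -3.9]
opening: 0.0485
grasp_force: 53.7
```

Request:
{"api": "arm_command", "payload": {
  "series": [
    [0.001,0,0,0],
    [0.002,0,0,0],
    [0.003,0,0,0],
    [0.004,0,0,0],
    [0.004,0,0,0]
  ]
}}

```text
time: 16.6
ee_pos: [0.5665, 0.0039, 0.0673]
tcp_rot: [-180.0, -0.0, 96.5]
wrist_force: [-0.2, 0.4, -3.3]
opening: 0.0488
grasp_force: 53.7
```

Request:
{"api": "arm_command", "payload": {
  "series": [
    [0.001,0,0,0],
    [0.002,0,0,0],
    [0.003,0,0,0],
    [0.004,0,0,0],
    [0.005,0,0,0]
  ]
}}

```text
time: 17.1
ee_pos: [0.5658, 0.0088, 0.0671]
tcp_rot: [-180.0, 0.0, 96.5]
wrist_force: [-1.0, -1.4, -4.1]
opening: 0.0482
grasp_force: 53.7
```

Request:
{"api": "arm_command", "payload": {
  "series": [
    [0.001,0,0,0],
    [0.002,0,0,0],
    [0.003,0,0,0],
    [0.003,0,0,0],
    [0.003,0,0,0]
  ]
}}

```text
time: 17.6
ee_pos: [0.5654, 0.0118, 0.0671]
tcp_rot: [-180.0, 0.0, 96.5]
wrist_force: [-1.9, 0.4, -6.6]
opening: 0.0484
grasp_force: 53.5
```

Request:
{"api": "arm_command", "payload": {
  "series": [
    [0,0,0.001,0],
    [0,0,0.0025,0],
    [0.001,0,0.0025,0],
    [0.002,0,0.0025,0],
    [0.002,0,0.0025,0]
  ]
}}

```text
time: 18.1
ee_pos: [0.5652, 0.0135, 0.0648]
tcp_rot: [-180.0, 0.0, 96.5]
wrist_force: [-2.3, -3.7, -3.7]
opening: 0.0485
grasp_force: 53.6
```

Request:
{"api": "arm_command", "payload": {
  "series": [
    [0,0,0,0],
    [0,0,0,0],
    [0,0,0,0],
    [0,0,-0.03,0],
    [0,0,-0.07,0]
  ],
  "hand": 0.075
}}

```text
time: 18.6
ee_pos: [0.5644, 0.014, 0.134]
tcp_rot: [-179.8, -0.0, 96.5]
wrist_force: [1.2, -0.9, 1.0]
opening: 0.0752
grasp_force: 0.0
```

Request:
{"api": "arm_command", "payload": {
  "series": [
    [-0.01,0,-0.045,0],
    [-0.055,0,-0.06,0],
    [-0.105,-0.001,-0.06,0],
    [-0.15,-0.001,-0.05,0],
    [-0.168,-0.001,-0.03,0]
  ],
  "hand": 0.055
}}

```text
time: 19.1
ee_pos: [0.5845, -0.1568, 0.1663]
tcp_rot: [179.8, 0.1, 96.3]
wrist_force: [-0.1, -0.1, -0.0]
opening: 0.0547
grasp_force: 0.0
```

Request:
{"api": "arm_command", "payload": {
  "series": [
    [0,0,0.025,0],
    [0,0,0.05,0],
    [0,0,0.05,0],
    [0,0,0.05,0],
    [0,0,0.05,0]
  ]
}}

```text
time: 19.6
ee_pos: [0.5842, -0.1532, 0.1167]
tcp_rot: [179.9, 0.0, 96.5]
wrist_force: [0.4, -0.2, 0.5]
opening: 0.0552
grasp_force: 0.0
```

Request:
{"api": "arm_command", "payload": {
  "series": [
    [0,0,0,0],
    [0,0,0,0],
    [0,0,0,0],
    [0,0,0,0],
    [0,0,0,0]
  ],
  "hand": 0.0,
  "grip_force": 50
}}

```text
time: 20.1
ee_pos: [0.5817, -0.1535, 0.116]
tcp_rot: [-179.9, 0.0, 96.4]
wrist_force: [-12.8, -0.4, 10.3]
opening: 0.0174
grasp_force: 50.5
```

Request:
{"api": "arm_command", "payload": {
  "series": [
    [0.006,0,0,0],
    [0.012,0,0,0],
    [0.018,0,0,0],
    [0.024,0,0,0],
    [0.03,0,0,0]
  ]
}}

```text
time: 20.6
ee_pos: [0.5787, -0.1246, 0.116]
tcp_rot: [-179.9, 0.1, 96.4]
wrist_force: [-10.0, -6.0, 7.7]
opening: 0.0171
grasp_force: 50.2
```

Request:
{"api": "arm_command", "payload": {
  "series": [
    [0.002,0,0,0],
    [0.004,0,0,0],
    [0.006,0,0,0],
    [0.008,0,0,0],
    [0.01,0,0,0]
  ]
}}

```text
time: 21.1
ee_pos: [0.5776, -0.1148, 0.116]
tcp_rot: [-179.9, 0.1, 96.4]
wrist_force: [-9.5, -7.4, 8.3]
opening: 0.0172
grasp_force: 50.2
```

Request:
{"api": "arm_command", "payload": {
  "series": [
    [0.001,0,0,0],
    [0.002,0,0,0],
    [0.003,0,0,0],
    [0.004,0,0,0],
    [0.005,0,0,0]
  ]
}}

```text
time: 21.6
ee_pos: [0.5772, -0.1103, 0.116]
tcp_rot: [-179.9, 0.2, 96.4]
wrist_force: [-9.8, -8.1, 7.7]
opening: 0.0174
grasp_force: 50.1
```

Request:
{"api": "arm_command", "payload": {
  "series": [
    [0.001,0,0,0],
    [0.002,0,0,0],
    [0.003,0,0,0],
    [0.003,0,0,0],
    [0.003,0,0,0]
  ]
}}

```text
time: 22.1
ee_pos: [0.5769, -0.1071, 0.116]
tcp_rot: [-179.9, 0.2, 96.4]
wrist_force: [-8.6, -8.9, 7.5]
opening: 0.0173
grasp_force: 50.2
```

Request:
{"api": "arm_command", "payload": {
  "series": [
    [0.001,0,0,0],
    [0.002,0,0,0],
    [0.003,0,0,0],
    [0.003,0,0,0],
    [0.003,0,0,0]
  ]
}}

```text
time: 22.6
ee_pos: [0.5766, -0.1045, 0.116]
tcp_rot: [-179.9, 0.2, 96.4]
wrist_force: [-8.7, -9.7, 7.7]
opening: 0.0169
grasp_force: 50.1
```

Run:
```python
from h import *
c,K,T=cam("side");c2,_,_=cam("top")
a=cv2.resize(c["color"][175:265,220:320],None,fx=4,fy=4,interpolation=cv2.INTER_CUBIC)
b=cv2.resize(c2["color"][185:245,215:380],None,fx=3.5,fy=3.5,interpolation=cv2.INTER_CUBIC)
w=max(a.shape[1],b.shape[1]);p=lambda x:cv2.copyMakeBorder(x,0,0,0,w-x.shape[1],cv2.BORDER_CONSTANT)
cv2.imwrite("pics/chk2.png",np.vstack([p(a),p(b)]))
```

```text
(no output)
```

View pics/chk2.png

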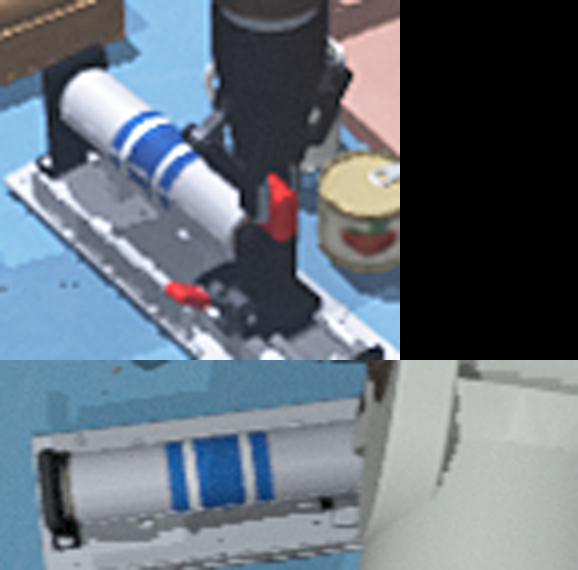

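Request:
{"api": "arm_command", "payload": {
  "series": [
    [0.0,0,0,0],
    [0.001,0,0,0],
    [0.002,0,0,0],
    [0.003,0,0,0],
    [0.004,0,0,0]
  ],
  "grip_force": 80
}}

```text
time: 23.2
ee_pos: [0.5764, -0.103, 0.1161]
tcp_rot: [-179.9, 0.5, 96.3]
wrist_force: [-6.8, -27.3, 5.3]
opening: 0.0167
grasp_force: 77.8
```

Request:
{"api": "arm_command", "payload": {
  "series": [
    [0.001,0,0,0],
    [0.002,0,0,0],
    [0.002,0,0,0],
    [0.002,0,0,0],
    [0.002,0,0,0]
  ]
}}

```text
time: 23.7
ee_pos: [0.5764, -0.1025, 0.1162]
tcp_rot: [-179.9, 0.6, 96.2]
wrist_force: [-6.0, -31.4, 5.1]
opening: 0.0161
grasp_force: 77.9
```

Request:
{"api": "arm_command", "payload": {
  "series": [
    [-0.004,0,0,0],
    [-0.004,0,0,0],
    [-0.004,0,-0.005,0],
    [-0.004,0,-0.035,0],
    [-0.004,0,-0.07,0]
  ],
  "hand": 0.055,
  "grip_force": 30
}}

```text
time: 24.2
ee_pos: [0.5767, -0.0998, 0.1848]
tcp_rot: [-179.9, -0.1, 96.5]
wrist_force: [0.2, -0.3, 0.4]
opening: 0.0551
grasp_force: 0.0
```

Request:
{"api": "arm_command", "payload": {
  "series": [
    [-0.008,-0.03,0,0],
    [-0.019,-0.07,0,0],
    [-0.019,-0.082,0.005,0],
    [-0.019,-0.082,0.02,0],
    [-0.019,-0.082,0.04,0]
  ],
  "hand": 0.0
}}

```text
time: 24.7
ee_pos: [0.4985, -0.1285, 0.1461]
tcp_rot: [179.8, 0.0, 96.5]
wrist_force: [0.9, 0.2, 0.7]
opening: -0.0001
grasp_force: 0.0
```

Run:
```python
from h import *
c,K,T=cam("side");c2,K2,T2=cam("top");o=bot.get_obs();print(o["ee_pos"],o["opening"])
for t in("lever_pad","tail_grip"):
    r=[]
    for n,k,tt in(("side",K,T),("top",K2,T2)):
        m=bot.mark_of(n,t)
        if m:print(t,n,np.round(m[0]['location']),round(m[0]['confidence'],2),np.round(at_z(k,tt,m[0]['location'],.126 if 'grip' in t else .095),4));r.append(ray(k,tt,m[0]['location']))
    if len(r)==2:print(tri(r))
a=cv2.resize(c["color"][175:265,220:320],None,fx=4,fy=4,interpolation=cv2.INTER_CUBIC)
b=cv2.resize(c2["color"][185:250,215:380],None,fx=3.5,fy=3.5,interpolation=cv2.INTER_CUBIC)
w=max(a.shape[1],b.shape[1]);p=lambda x:cv2.copyMakeBorder(x,0,0,0,w-x.shape[1],cv2.BORDER_CONSTANT)
cv2.imwrite("pics/chk3.png",np.vstack([p(a),p(b)]))
```

```text
[ 0.49703765 -0.12802081  0.1430344 ] -0.00016536422671550844
lever_pad side [268. 249.] 0.62 [ 0.5016 -0.1337  0.095 ]
lever_pad top [338. 240.] 0.51 [ 0.5058 -0.1295  0.095 ]
[ 0.50516568 -0.12974903  0.09007167]
tail_grip side [288. 223.] 0.82 [ 0.5824 -0.1058  0.126 ]
tail_grip top [333. 208.] 0.57 [ 0.5782 -0.1164  0.126 ]
[ 0.5767225  -0.11486424  0.1355343 ]
```

View pics/chk3.png

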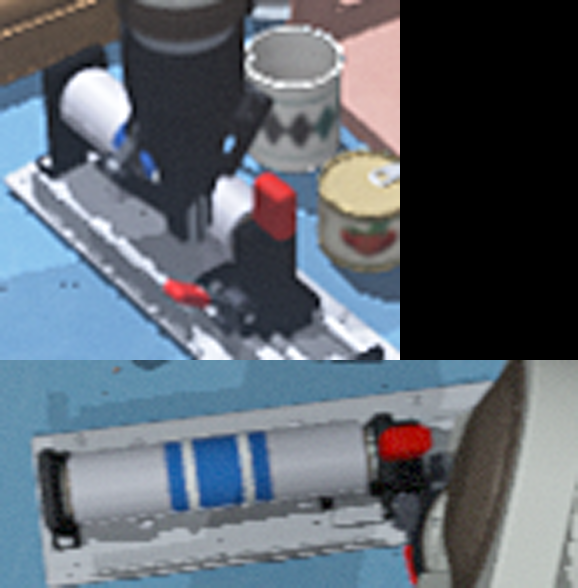

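The roll sits between both cones with equal small gaps at its two ends, and the pad is right under the closed fingers.

Request:
{"api": "arm_command", "payload": {
  "series": [
    [0,0,0.02,0],
    [0,0,0.038,0],
    [0,-0.002,0.048,0],
    [0,-0.004,0.058,0],
    [0,-0.006,0.066,0]
  ]
}}

```text
time: 25.5
ee_pos: [0.4923, -0.1295, 0.079]
tcp_rot: [180.0, 0.0, 96.5]
wrist_force: [-1.9, 0.9, 6.1]
opening: 0.0002
grasp_force: 2.4
```

Request:
{"api": "arm_command", "payload": {
  "series": [
    [0,-0.001,0.005,0],
    [0,-0.002,0.01,0],
    [0,-0.002,0.014,0],
    [0,-0.002,0.017,0],
    [0,-0.002,0.018,0]
  ]
}}

```text
time: 26.0
ee_pos: [0.49, -0.1297, 0.061]
tcp_rot: [180.0, 0.0, 96.5]
wrist_force: [-1.1, 0.3, -0.1]
opening: -0.0001
grasp_force: 0.4
```

Request:
{"api": "arm_command", "payload": {
  "series": [
    [0,0,0.001,0],
    [0,0,0.002,0],
    [0,0,0.003,0],
    [0,0,0.004,0],
    [0,0,0.004,0]
  ]
}}

```text
time: 26.5
ee_pos: [0.4901, -0.1299, 0.0597]
tcp_rot: [179.9, 0.1, 96.5]
wrist_force: [-12.2, 2.4, 24.9]
opening: 0.0001
grasp_force: 12.9
```

Firm stop at 25 N, so the lever is flat. I'll lift off and check.

Request:
{"api": "arm_command", "payload": {
  "series": [
    [0,0,-0.02,0],
    [0,-0.02,-0.06,0],
    [0,-0.06,-0.09,0],
    [0,-0.1,-0.11,0],
    [0,-0.14,-0.12,0]
  ]
}}

```text
time: 27.0
ee_pos: [0.3503, -0.1456, 0.1787]
tcp_rot: [179.9, 0.1, 96.5]
wrist_force: [0.8, -1.0, 0.5]
opening: -0.0001
grasp_force: 0.0
```

Request:
{"api": "arm_command", "payload": {
  "series": [
    [-0.03,-0.02,-0.02,0],
    [-0.07,-0.03,-0.03,0],
    [-0.11,-0.03,-0.03,0],
    [-0.15,-0.03,-0.03,0],
    [-0.15,-0.03,-0.03,0]
  ]
}}

```text
time: 27.5
ee_pos: [0.3381, -0.3013, 0.2059]
tcp_rot: [-180.0, 0.0, 96.3]
wrist_force: [-0.3, 0.4, -1.1]
opening: 0.0005
grasp_force: 0.0
```

Run:
```python
from h import *
c,K,T=cam("side");c2,K2,T2=cam("top");r=[]
for n,k,tt in(("side",K,T),("top",K2,T2)):
    m=bot.mark_of(n,"lever_pad")
    if m:print(n,np.round(m[0]['location']),round(m[0]['confidence'],2));r.append(ray(k,tt,m[0]['location']))
if len(r)==2:print(tri(r))
a=cv2.resize(c["color"][150:265,160:330],None,fx=3.5,fy=3.5,interpolation=cv2.INTER_CUBIC)[:,:]
b=cv2.resize(c2["color"][175:245,110:350],None,fx=2.5,fy=2.5,interpolation=cv2.INTER_CUBIC)
w=max(a.shape[1],b.shape[1]);p=lambda x:cv2.copyMakeBorder(x,0,0,0,w-x.shape[1],cv2.BORDER_CONSTANT)
cv2.imwrite("pics/chk4.png",np.vstack([p(a),p(b)]))
```

```text
side [263. 261.] 0.62
top [338. 250.] 0.81
[ 0.48345797 -0.13439354  0.05983983]
```

View pics/chk4.png

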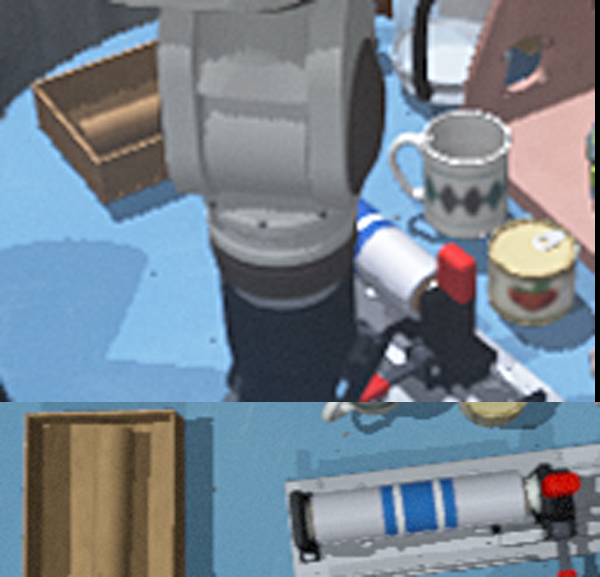

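Run:
```python
from h import *
def red(c):
    h=cv2.cvtColor(c,cv2.COLOR_BGR2HSV);m=((h[...,0]<8)|(h[...,0]>172))&(h[...,1]>150)&(h[...,2]>90)
    m[:195]=0;m[262:]=0;m[:,:310]=0;m[:,380:]=0
    n,l,s,ce=cv2.connectedComponentsWithStats(m.astype('uint8'));return [(s[i].tolist(),np.round(ce[i],1).tolist()) for i in range(1,n) if s[i,4]>8]
c=bot.camera("top")["color"];cv2.imwrite("pics/top4.png",c)
print(red(cv2.imread("pics/top0.png")));print(red(cv2.imread("pics/top1.png")));print(red(c))
k=cv2.imread("pics/chk3.png")[360:,:578];k=cv2.resize(k,None,fx=1/3.5,fy=1/3.5,interpolation=cv2.INTER_AREA);f=np.zeros((420,560,3),'uint8');f[185:185+k.shape[0],215:215+k.shape[1]]=k;print(red(f))
cv2.imwrite("pics/z.png",np.vstack([cv2.resize(x[190:250,220:360],None,fx=4.2,fy=4.2,interpolation=cv2.INTER_CUBIC) for x in(f,c)]))
```

```text
[([325, 203, 16, 10, 125], [332.2, 207.7]), ([333, 237, 9, 12, 82], [337.0, 242.4])]
[([344, 201, 17, 10, 129], [352.1, 205.3]), ([352, 235, 10, 12, 80], [356.2, 240.0])]
[([327, 203, 16, 10, 132], [334.1, 207.5]), ([334, 242, 8, 14, 95], [337.3, 248.4])]
[([323, 203, 15, 10, 120], [330.0, 207.9]), ([331, 238, 3, 11, 17], [331.9, 242.6])]
```

View pics/z.png

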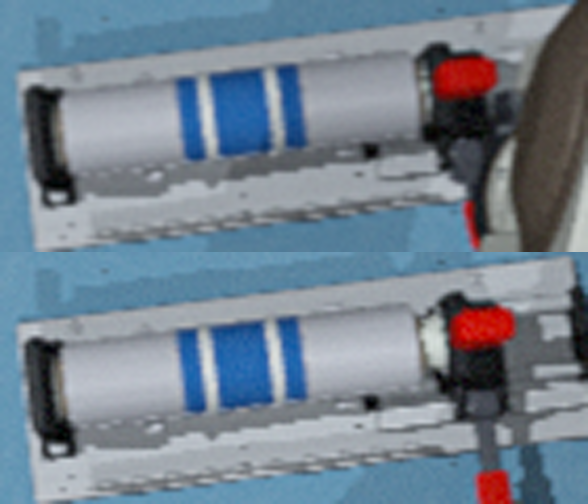

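The tailstock crept back about 9 mm: the red grip moved from column 330.0 to 334.1 and the white tail cone is showing again. I'll pinch the lever pad across y, lift it off its cam, push the tailstock home by the pad, and fold it down while pushing.

```bash
cat >> h.py <<'E'
def red(c):
    h=cv2.cvtColor(c,cv2.COLOR_BGR2HSV);m=((h[...,0]<8)|(h[...,0]>172))&(h[...,1]>150)&(h[...,2]>90)
    m[:195]=0;m[262:]=0;m[:,:310]=0;m[:,380:]=0
    n,l,s,ce=cv2.connectedComponentsWithStats(m.astype('uint8'));return [(s[i].tolist(),np.round(ce[i],1).tolist()) for i in range(1,n) if s[i,4]>8]
E
python3 - <<'E'
from h import *
c,K,T=cam("top");o=bot.get_obs();print(o["q"],o["ee_pos"],o["tcp_rot"],red(c["color"]))
print(at_z(K,T,(337.3,248.4),.06), at_z(K,T,(337.3,244.9),.06))
E
```

```text
[-4.12951210e+01 -9.10243602e+00 -6.28556328e+00  9.27894333e+01
  6.74238637e-03  4.21649676e+01] [ 0.33822507 -0.29704232  0.207062  ] [1.79976583e+02 1.58125613e-02 9.65399098e+01] [([327, 203, 16, 10, 130], [334.3, 207.5]), ([334, 242, 8, 14, 94], [337.4, 248.3])]
[ 0.4866802  -0.13219166  0.06      ] [ 0.49517922 -0.13247797  0.06      ]
```

Request:
{"api": "arm_command", "payload": {
  "series": [
    [0.02,0.02,0,-0.15],
    [0.04,0.04,0,-0.3],
    [0.06,0.06,0,-0.45],
    [0.08,0.08,0,-0.6],
    [0.09,0.1,0,-0.75]
  ],
  "hand": 0.05
}}

```text
time: 28.3
ee_pos: [0.4279, -0.1949, 0.2074]
tcp_rot: [180.0, 0.1, 139.9]
wrist_force: [0.1, -0.8, -0.4]
opening: 0.0499
grasp_force: 0.0
```

Request:
{"api": "arm_command", "payload": {
  "series": [
    [0,0.02,0.01,-0.15],
    [-0.001,0.045,0.02,-0.3],
    [-0.002,0.07,0.04,-0.45],
    [-0.003,0.088,0.06,-0.6],
    [-0.003,0.088,0.06,-0.75]
  ]
}}

```text
time: 28.8
ee_pos: [0.4867, -0.1296, 0.1441]
tcp_rot: [179.9, -0.2, -177.0]
wrist_force: [-0.5, 0.8, 0.8]
opening: 0.05
grasp_force: 0.0
```

Request:
{"api": "arm_command", "payload": {
  "series": [
    [0,-0.002,0.02,-0.04],
    [0,-0.002,0.045,-0.07],
    [0,-0.002,0.07,-0.07],
    [0,-0.002,0.09,-0.07],
    [0,-0.002,0.102,-0.07]
  ]
}}

```text
time: 29.3
ee_pos: [0.4861, -0.1332, 0.0435]
tcp_rot: [180.0, -0.1, -173.5]
wrist_force: [-1.1, 0.1, 0.6]
opening: 0.0499
grasp_force: 0.0
```

Request:
{"api": "arm_command", "payload": {
  "series": [
    [0,0,0,0],
    [0,0,0,0],
    [0,0,0,0],
    [0,0,0,0],
    [0,0,0,0]
  ],
  "hand": 0.0,
  "grip_force": 50
}}

```text
time: 29.8
ee_pos: [0.4863, -0.1346, 0.0457]
tcp_rot: [-179.9, -0.1, -173.6]
wrist_force: [-4.8, -2.7, -0.9]
opening: 0.0188
grasp_force: 50.8
```

Request:
{"api": "arm_command", "payload": {
  "series": [
    [-0.0003,0,-0.005,0],
    [-0.001,0,-0.01,0],
    [-0.0025,0,-0.016,0],
    [-0.005,0,-0.023,0],
    [-0.008,0,-0.029,0]
  ]
}}

```text
time: 30.3
ee_pos: [0.4955, -0.1333, 0.0746]
tcp_rot: [-180.0, 0.1, -173.6]
wrist_force: [5.5, -2.6, -13.3]
opening: 0.0185
grasp_force: 49.1
```

```bash
python3 -c "
from h import *
c,K,T=cam('top');print(red(c['color']),bot.get_obs()['wrist_force'])"
```

```text
[([327, 203, 16, 10, 116], [334.5, 207.4])] [ 2.50369512 -1.89155092 -8.9834524 ]
```

Request:
{"api": "arm_command", "payload": {
  "series": [
    [0,0.002,0,0],
    [0,0.004,0,0],
    [0,0.006,0,0],
    [0,0.008,0,0],
    [0,0.009,0,0]
  ]
}}

```text
time: 30.85
ee_pos: [0.4949, -0.1252, 0.075]
tcp_rot: [-179.9, 0.1, -173.6]
wrist_force: [4.6, -7.8, -6.5]
opening: 0.0186
grasp_force: 49.7
```

```bash
python3 -c "
from h import *
c,K,T=cam('top');print(red(c['color']),bot.get_obs()['wrist_force'])"
```

```text
[([324, 203, 16, 10, 110], [330.6, 207.7])] [ 3.94691203 -6.67947455 -6.38739568]
```

Request:
{"api": "arm_command", "payload": {
  "series": [
    [0,0.001,0,0],
    [0,0.002,0,0],
    [0,0.003,0,0],
    [0,0.003,0,0],
    [0,0.003,0,0]
  ]
}}

```text
time: 31.4
ee_pos: [0.4947, -0.1229, 0.075]
tcp_rot: [-179.8, 0.1, -173.6]
wrist_force: [5.6, -11.1, -8.2]
opening: 0.018
grasp_force: 49.8
```

```bash
python3 -c "
from h import *
c,K,T=cam('top');print(red(c['color']),bot.get_obs()['wrist_force'])"
```

```text
[([323, 204, 16, 9, 103], [329.6, 207.7])] [  5.04664408 -11.32441132  -6.9061576 ]
```

Request:
{"api": "arm_command", "payload": {
  "series": [
    [0,0.001,0,0],
    [0,0.002,0,0],
    [0,0.003,0,0],
    [0,0.003,0,0],
    [0,0.003,0,0]
  ]
}}

```text
time: 31.95
ee_pos: [0.4946, -0.1217, 0.0751]
tcp_rot: [-179.6, 0.1, -173.7]
wrist_force: [5.5, -21.2, -8.9]
opening: 0.0189
grasp_force: 49.8
```

```bash
python3 -c "
from h import *
c,K,T=cam('top');print(red(c['color']),bot.get_obs()['wrist_force'])"
```

```text
[([323, 203, 15, 10, 102], [329.1, 207.6])] [  6.85064796 -20.41686536  -9.28540889]
```

Request:
{"api": "arm_command", "payload": {
  "series": [
    [0.003,0,0.006,0],
    [0.0055,0,0.013,0],
    [0.007,0,0.019,0],
    [0.0077,0,0.024,0],
    [0.008,0,0.03,0]
  ]
}}

```text
time: 32.5
ee_pos: [0.487, -0.1223, 0.0481]
tcp_rot: [-179.6, 0.3, -173.7]
wrist_force: [-5.6, -13.9, 15.7]
opening: 0.0185
grasp_force: 63.0
```

```bash
python3 -c "
from h import *
c,K,T=cam('top');print(red(c['color']),bot.get_obs()['wrist_force'])"
```

```text
[([323, 204, 15, 10, 123], [330.0, 208.1])] [ -1.82249353 -17.53533595   4.84326772]
```

Request:
{"api": "arm_command", "payload": {
  "series": [
    [0,0,0.002,0],
    [0,0,0.004,0],
    [0,0,0.004,0],
    [0,0,0.004,0],
    [0,0,0.004,0]
  ]
}}

```text
time: 33.05
ee_pos: [0.4869, -0.1227, 0.0445]
tcp_rot: [-179.5, 0.3, -173.7]
wrist_force: [-8.5, -18.0, 19.0]
opening: 0.0187
grasp_force: 65.3
```

Request:
{"api": "arm_command", "payload": {
  "series": [
    [0,-0.002,0,0],
    [0,-0.003,0,0],
    [0,-0.003,0,0],
    [0,-0.003,-0.03,0],
    [0,-0.003,-0.07,0]
  ],
  "hand": 0.045
}}

```text
time: 33.55
ee_pos: [0.4842, -0.1215, 0.1087]
tcp_rot: [179.9, -0.2, -173.5]
wrist_force: [0.5, 0.1, 0.1]
opening: 0.0451
grasp_force: 0.0
```

```bash
python3 -c "
from h import *
c,K,T=cam('top');print(red(c['color']),bot.get_obs()['wrist_force'])"
```

```text
[([324, 203, 15, 10, 119], [330.9, 207.8])] [-0.02645546 -0.39393938  5.84975638]
```

Request:
{"api": "arm_command", "payload": {
  "series": [
    [0.04,0,-0.03,0],
    [0.08,0,-0.05,0],
    [0.12,0,-0.05,0],
    [0.16,0,-0.05,0],
    [0.16,0,-0.05,0]
  ]
}}

```text
time: 34.1
ee_pos: [0.3238, -0.14, 0.1605]
tcp_rot: [-180.0, 0.1, -173.6]
wrist_force: [0.0, 0.0, 0.6]
opening: 0.045
grasp_force: 0.0
```

Run:
```python
from h import *
C={n:cam(n) for n in("top","side")}
print(red(C["top"][0]["color"]),bot.get_obs()["ee_pos"]);cv2.imwrite("pics/t5.png",C["top"][0]["color"]);cv2.imwrite("pics/s5.png",C["side"][0]["color"])
for t in("lever_pad","tail_grip","tail_tip","head_tip","seat","roll"):
    r=[]
    for n in C:
        m=bot.mark_of(n,t)
        if m:print(t,n,np.round(m[0]['location'],1),round(m[0]['confidence'],2));r.append(ray(*C[n][1:],m[0]['location']))
    if len(r)==2:print(tri(r))
# roll end columns along axis: print saturation/value profile on the axis line
c=C["top"][0]["color"]
for x in list(range(226,242))+list(range(312,330)):
    y=220.5+(x-238)*(208.5-220.5)/(332-238);print(x,c[int(round(y)),x].tolist(),end=" ")
```

```text
[([324, 203, 15, 10, 122], [330.9, 207.8]), ([331, 242, 8, 14, 95], [334.5, 248.8])] [ 0.32657355 -0.14017126  0.16021297]
lever_pad top [335.9 249.1] 0.64
lever_pad side [265.4 261.3] 0.64
[ 0.48823071 -0.13122551  0.05297527]
tail_grip top [332.1 207.2] 0.63
tail_grip side [288.8 209.4] 0.68
[ 0.5777566  -0.10890883  0.17872887]
tail_tip top [312.8 211.5] 0.62
tail_tip side [278.1 230.2] 0.74
[ 0.57418373 -0.07244644  0.08046897]
head_tip top [238.9 219.9] 0.6
head_tip side [288.5 210.5] 0.22
[0.62228147 0.07246794 0.02647656]
seat top [278.5 217.4] 0.98
seat side [211.2 180.5] 0.63
[0.49281073 0.02926926 0.2414536 ]
roll top [279.5 220.2] 0.58
roll side [261.4 214.2] 0.77
[0.5595797  0.00536781 0.09035294]
226 [154, 150, 143] 227 [61, 60, 57] 228 [65, 60, 57] 229 [56, 52, 50] 230 [35, 31, 26] 231 [26, 23, 18] 232 [82, 83, 79] 233 [103, 109, 110] 234 [113, 120, 130] 235 [175, 171, 166] 236 [200, 191, 185] 237 [201, 191, 186] 238 [197, 189, 185] 239 [197, 189, 183] 240 [200, 193, 186] 241 [198, 190, 185] 312 [178, 169, 164] 313 [177, 169, 164] 314 [178, 173, 165] 315 [180, 172, 166] 316 [182, 173, 168] 317 [179, 168, 163] 318 [179, 171, 164] 319 [133, 128, 130] 320 [84, 84, 87] 321 [146, 147, 139] 322 [149, 151, 138] 323 [84, 81, 88] 324 [23, 26, 116] 325 [15, 15, 150] 326 [0, 3, 173] 327 [17, 30, 187] 328 [18, 14, 185] 329 [22, 31, 187]
```

Request:
{"api": "arm_command", "payload": {
  "series": [
    [-0.04,0,0.01,0],
    [-0.08,0,0.02,0],
    [-0.12,0,0.04,0],
    [-0.16,0,0.06,0],
    [-0.16,0,0.08,0]
  ],
  "hand": 0.0
}}

```text
time: 35.3
ee_pos: [0.4888, -0.1217, 0.0776]
tcp_rot: [180.0, -0.0, -173.5]
wrist_force: [-2.0, -0.2, 1.0]
opening: -0.0001
grasp_force: 0.0
```

Request:
{"api": "arm_command", "payload": {
  "series": [
    [0,0,0.008,0],
    [0,0,0.013,0],
    [0,0,0.017,0],
    [0,0,0.019,0],
    [0,0,0.02,0]
  ]
}}

```text
time: 35.8
ee_pos: [0.4854, -0.1225, 0.0608]
tcp_rot: [-180.0, 0.1, -173.6]
wrist_force: [-3.9, 0.6, 7.2]
opening: -0.0003
grasp_force: 3.8
```

Contact at z = 0.061 confirms the lever is flat. I'll press slightly more, then retreat and re-check the tailstock.

Request:
{"api": "arm_command", "payload": {
  "series": [
    [0,0,0.001,0],
    [0,0,0.002,0],
    [0,0,0.002,0],
    [0,0,0,0],
    [0,0,-0.02,0]
  ]
}}

```text
time: 36.3
ee_pos: [0.4846, -0.1222, 0.0788]
tcp_rot: [180.0, -0.1, -173.6]
wrist_force: [0.1, -0.1, -0.2]
opening: -0.0001
grasp_force: 0.0
```

Request:
{"api": "arm_command", "payload": {
  "series": [
    [0.02,0,-0.03,0],
    [0.06,0,-0.06,0],
    [0.11,0,-0.08,0],
    [0.16,0,-0.09,0],
    [0.16,0,-0.09,0]
  ]
}}

```text
time: 36.8
ee_pos: [0.3239, -0.1406, 0.1725]
tcp_rot: [-179.8, 0.2, -173.7]
wrist_force: [2.4, -0.6, 0.2]
opening: 0.0005
grasp_force: 0.0
```

Run:
```python
from h import *
c=cam("top")[0]["color"];s=cam("side")[0]["color"];print(red(c),red(cv2.imread("pics/top0.png")),bot.get_obs()["ee_pos"])
s0=cv2.imread("pics/s5.png");print("side diff",np.abs(s[170:260,225:262].astype(int)-s0[170:260,225:262]).mean())
for x in list(range(229,238))+list(range(316,326)):
    y=220.5+(x-238)*(208.5-220.5)/(332-238);print(x,c[int(round(y)),x].tolist(),end=" ")
# blue band centre in top and side -> roll height
P=[]
for n in("top","side"):
    i,K,T=cam(n);h=cv2.cvtColor(i["color"],cv2.COLOR_BGR2HSV)
    m=(h[...,0]>105)&(h[...,0]<120)&(h[...,1]>170)&(h[...,2]>60);k=np.zeros_like(m);k[195:240,240:320]=1
    if n=="side":k[:]=0;k[190:250,240:300]=1
    print(n,np.argwhere(m&k).mean(0),(m&k).sum())
```

```text
[([324, 204, 15, 9, 121], [330.9, 207.9]), ([330, 243, 9, 13, 95], [334.2, 249.0])] [([325, 203, 16, 10, 125], [332.2, 207.7]), ([333, 237, 9, 12, 82], [337.0, 242.4])] [ 0.32642136 -0.14070509  0.17097772]
side diff 2.1581581581581584
229 [59, 58, 54] 230 [30, 23, 27] 231 [24, 18, 15] 232 [83, 80, 79] 233 [106, 110, 111] 234 [119, 126, 133] 235 [176, 168, 167] 236 [202, 192, 186] 237 [202, 192, 186] 316 [182, 172, 169] 317 [178, 167, 164] 318 [179, 169, 164] 319 [133, 127, 124] 320 [87, 96, 97] 321 [133, 134, 125] 322 [118, 117, 103] 323 [57, 52, 72] 324 [17, 16, 118] 325 [17, 10, 155] top [216.48401826 277.02283105] 219
side [211.03191489 258.46808511] 94
```

```bash
python3 -c "
from workcell import bot
print(bot.job_done())"
```

```text
the job is handed in; nothing more can be done
None
```

The foil roll is changed and the job handed in at about 37 s. The old core is in the waste box, and the new roll is seated between both cones with the tailstock home and the lever clamped flat. The tailstock had slipped back about 9 mm after the first clamping, so I raised the lever, pushed it home again and re-clamped, and it then held in the last pictures. Whether the roll hangs clear of the cradle I judged from the tailstock position rather than measuring it.

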